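Shut the airing flap of the vegetable keeper with its hook pole

ROBOT

A 6-joint arm with a two-finger parallel gripper is mounted at the origin on a cart in front of the work surface, level with it; the furniture and walls round the work are solid. World frame = base frame: x ahead of the robot, y to its left, z up, the work surface at z = 0. Lengths are in m, angles in degrees, forces in N, time in s.
With the tool pointing down it reaches from about 0.3 to 0.75 m from the base axis. Payload 8.5 kg.
Tool frame: the origin (TCP) lies between the finger pads; the fingertips stand 19 mm ahead of it and the grasp point (between the pads) is the TCP; z points along the fingers, y is the line along which they close (so a half turn about z gives the same grasp; the last joint's range is limited). The gripper opens to 85 mm and grips with 20 to 120 N. Pads are 22 mm wide; open, the fingers measure 114 mm over their backs; the gripper's body (76 mm by 85 mm) begins 54 mm behind the grasp point. The pads swing forward as they close: fully open they stand 13 mm farther back than shut.
Start: joints at [54.872, 21.807, 74.336, -0, 83.858, -12.336], TCP at [0.213, 0.507, 0.25] pointing down, gripper open.
Joint ranges: [-178.18, 178.18], [-50.72, 133.34], [12.68, 142.11], [-81.47, 261.47], [9.98, 163.14], [-165.26, 165.26]. Speed limits (degrees/s): [136.94, 136.94, 180, 180, 180, 180].

INTERFACE

Orientations are given as a 3x3 rotation matrix whose columns are the frame's x, y, z axes.
In Python, from rig import env, optics gives the robot as it stands.
- The arm moves only by the tool arm_command, never from a script. Its argument "commands" is one flat list of numbers, 7 for each row, row after row: the closure, from -1 (fully open) to 1 (shut), so that 0 is half open, then the shift along the tool's x, y, z as a fraction of full scale, then the turn, a rotation vector about the tool's x, y, z as a fraction of full scale. A call has 1 to 12 rows; each row is the pose to reach, as a shift and turn from the pose commanded when the call began, along the tool's axes at that moment; what a row does not reach only later rows make up. Full scale, the value 1, is 500 mm for a shift and 120 degrees for a turn. A row lasts 1/12 s, in which the tool goes at most 41.7 mm and 7.16 degrees, less where a joint would pass 70% of its speed; a pose out of reach is approached as far as the arm can. A call with a number of a shift or a turn outside -1 to 1 is refused whole. A call with a gripper value outside its range is refused whole. The fingers move at their own pace and stop on an object; "newtons" is the grip in N (left out, the last holds). Time passes only in rows, so rows that repeat a pose let the fingers close. It gives the time, the measured TCP pose, the force, the opening and the grip force at its end, in the units of the state.
- env.observe(): the state, without advancing time (a new reading comes with each control period).
- optics.get_image(name): name is "scene" or "top"; returns a dict with "image" (384x512x3 uint8, red, green, blue), "intrinsics" (3x3 intrinsics, pixels), "k1" (the pictures are not rectified: a ray, as slopes to the right and down, at radius r is drawn at 1 + k1 r^2 times it, then the intrinsics apply), "origin" and "orientation" of the camera in the world. Camera axes: x right, y down, z forward; pixel columns grow to the right and rows downward; lengths in m; the calibration is good to about 2 mm. A picture is of the moment at which its call begins. There is no depth.
- env.close_job(): hands the job in; it is judged then, once.
The state is a dict: "time_s": time; "q": joint angles; "qvel": joint speeds; "joint_efforts": joint torques, N m; "position": TCP position; "tool_rot": TCP orientation; "ft_force": force on the tool from outside, world axes, zero at the start; "wrist_torque": the same for the moment, N m; "grip_width": finger opening in m; "gripper_force": force on a finger pad.
Only numpy, scipy, OpenCV 4.12 (cv2) and the standard library are available. Lean on these libraries where they do the work, as an engineer would, in place of code of your own. Each camera call takes 0.05 s, during which the arm holds its last target. There are 200 camera calls.

TASK

The airing flap in the roof of the slatted wooden vegetable keeper stands open: take the hook pole from its sloping rack under the little shelf, put its prong through the ring eye on the flap and with the hook still in the eye swing the flap fully shut without slamming it, never touching the flap with the hand. Then unhook the pole, lay it back in the two notches of its rack and let go, leaving the flap shut. Do not knock over or shove aside the apple, the food tin and the jam jar on the worktop.

Things in the scene. Friction and masses are not known exactly. Their poses are not given: they have to be found in the camera images.
- keeper: Fixed slatted wooden box on the worktop, onion and garlic inside: 190 mm (x) by 170 mm (y), walls 150 mm high. Origin: centre of its underside, z up. The roof is open but for the flap; the hinge line runs along the box's x near its +y side (left seen from the robot), where a rail reaches 162 mm high.
- flap (a joint): Angle of the airing flap, rad: 0 = shut (level on the roof), 1.57 = upright; grows as the free edge rises from the -y side and swings up and over to +y. Starts at 1.15 to 1.75. Stiff hinge: it stays where it is left and does not fall; 1 to 2 N at the eye moves it; hard stop at 0.
- flap_hinge (a point): Middle of the flap's hinge line, 68 mm to +y of the keeper's axis and 156 mm above the worktop. Axes as the keeper's; hinge line = x. The flap is a wooden frame 180 mm wide (along x), 145 mm long from the hinge to its free edge, 10 mm thick.
- eye (a point): Centre of the steel ring eye at the middle of the flap's free edge, in the flap's plane, 167 mm from the hinge line, 22 mm beyond the edge. Wire 5 mm, hole 23 mm across. Axis of the hole = this frame's x = the hinge line = the keeper's x at every angle, so the prong goes in level along x and turns freely in it. y runs from eye to hinge. Shut: 14 mm outside the -y wall, 156 mm above the worktop.
- pole_grip (a point): Middle of the black grip sleeve (70 mm long, 15 mm in x, 14 mm in z) of the hook pole, near its centre of mass. Axes: y along the pole to the hook end, x the way the prong points, z away from the board when in the rack. 12 mm square shaft from y = -125 to +100 mm, tail cap to -142, 8 mm steel rod on to the elbow at +150. Starts in the rack, prong pointing up the slope.
- pole_elbow (a point): The elbow of the hook: where the axes of rod and prong meet, 150 mm from pole_grip along the pole's y. The prong is a straight round bar 8 mm thick that leaves at a right angle along the pole's x.
- prong_mid (a point): Middle of the prong: half-way between pole_elbow and hook_tip, 19 mm from each.
- hook_tip (a point): The very end of the prong, 38 mm from pole_elbow along the pole's x.
- rack: Fixed wooden rack, foot 130 (x) by 190 mm (y). Origin: centre of its underside, z up. Board slopes 35 degrees, rising to +x, facing the robot; normal (-0.574, 0, 0.819). Brackets at y = -75, +75 mm, 15 mm notches, flared mouths 47 mm off the board; the pole goes in along the normal. A shelf roofs it: z 275 to 287, x -44 to +75, y -85 to +85 mm: the hand must come slanting in from the front.
- rack_seat (a point): Where pole_grip lies when the pole is home in both notches: mid-way between the brackets, 25 mm off the board, so 18 mm are free under the sleeve; 76 mm above the worktop. Axes are the rack's (not sloped); the pole lies along y, hook end to +y at the start, grip up to 12 mm from here along y. A tape roll and a tealight on the shelf above reach 312 mm high.
- apple: Bystander: red apple, 72 mm wide, 63 mm high; origin under its centre. Leave alone.
- tin: Bystander: food tin, 75 mm wide, 58 mm high; origin under its centre. Leave alone.
- jam: Bystander: jar of pink preserve with a yellow lid, 66 mm wide, 100 mm high; origin under its centre. Leave alone.
- pole: The hook pole as a whole, loose, 96 to 156 g; same point and axes as pole_grip.

How it is judged (in metres and radians):
On the way, in this order (a step that is already met when the one before it is completed fails the run):
1. the pole is lifted out of its rack, the flap still open (distance between pole_grip and rack_seat above 0.05 m and value of joint flap above 1 rad), for 0.1 s.
2. the prong is through the ring eye, the flap still well open (((x of hook_tip in the frame of eye above 0.004 m and x of pole_elbow in the frame of eye below -0.004 m and distance between prong_mid and eye below 0.0175 m) or (x of hook_tip in the frame of eye below -0.004 m and x of pole_elbow in the frame of eye above 0.004 m and distance between prong_mid and eye below 0.0175 m)) and value of joint flap above 0.8 rad), for 0.1 s.
3. the flap is swung shut with the prong still in the eye (((x of hook_tip in the frame of eye above 0.004 m and x of pole_elbow in the frame of eye below -0.004 m and distance between prong_mid and eye below 0.0175 m) or (x of hook_tip in the frame of eye below -0.004 m and x of pole_elbow in the frame of eye above 0.004 m and distance between prong_mid and eye below 0.0175 m)) and value of joint flap below 0.05 rad), for 0.2 s.
At the end, for the whole second after the job is handed in: The flap is shut (within 0.05 rad) and the pole lies at rest in both notches of its rack: its grip within 8 mm of its home across the pole and up, within 30 mm along it, and parallel to the rack within 0.1 rad (value of joint flap below 0.05 rad and x of pole_grip in the frame of rack_seat between -0.008 and 0.008 m and z of pole_grip in the frame of rack_seat between -0.008 and 0.008 m and y of pole_grip in the frame of rack_seat between -0.03 and 0.03 m and angle between the y axis of pole_grip and the y axis of rack, either way round below 0.1 rad and linear speed of pole below 0.02 m/s); the robot touches nothing.
It fails at once if the hand or arm touches the flap (contact force between any of the fingers, the arm and flap above 1 N).
It fails at once if the flap is slammed (faster than 3 rad/s) (velocity of joint flap below -3 rad/s).
It fails at once if a bystander (apple, tin, jam jar) is shoved more than 30 mm or knocked over (distance of any of apple, tin, jam from where it was at the start of the episode above 0.03 m or angle between any of apple, tin, jam's own z axis and vertical above 0.5 rad).
It also fails if it takes over 67 s, if anything falls off the work surface, if the arm or the gripper's body presses on something with over 40 N, if the wrist force passes 120 N, or if a joint passes its speed limit or range.

## Working session

There is one attempt and no reset: what is moved stays moved. The work goes in short steps, Python scripts to look and compute and a tool call to move; the robot and the scene stay as the last step left them, time stands still between calls to the robot, and variables do not carry over. Pictures are saved under pics/ and viewed, at most 10 in all, crops included, and the job is handed in when it is done.

Besides the shell and the picture viewer there is one more tool, called after "Request:" as name(argument=value, ...) on one line, values as JSON. arm_command: Moves the arm, as the interface text tells. Shift numbers are shares of 500 mm and turn numbers shares of 120 degrees, none past 1 either way. Its arguments: {"type":"object","properties":{"commands":{"type":"array","items":{"type":"number"}},"newtons":{"type":"number"}},"required":["commands"]}

```bash
ls; mkdir -p pics; python3 - <<'E'
from rig import env, optics
import cv2,numpy as np
for n in ("scene","top"):
    d=optics.get_image(n); cv2.imwrite(f"pics/{n}0.png",cv2.resize(d["image"][:,:,::-1],None,fx=1.5,fy=1.5,interpolation=cv2.INTER_CUBIC))
    cv2.imwrite(f"raw_{n}0.png",d["image"][:,:,::-1])
    print(n,d["intrinsics"],d["k1"],d["origin"],d["orientation"])
print(env.observe())
E
```

```text
pics
scene [[347.49180608   0.         249.31662031]
 [  0.         347.49180608 195.54364274]
 [  0.           0.           1.        ]] -0.021758939121468358 [-0.23757589 -0.47125247  0.75828222] [[ 0.50946786 -0.51741131  0.68755221]
 [-0.8604778  -0.30213852  0.41023196]
 [-0.00452265 -0.80062341 -0.59915081]]
top [[371.71678963   0.         252.01561311]
 [  0.         371.71678963 196.99862859]
 [  0.           0.           1.        ]] -0.04627626106881711 [ 0.42586889 -0.03056911  1.12413479] [[-0.00169539 -0.99783172  0.06579502]
 [-0.99983341  0.00288718  0.01802284]
 [-0.01817372 -0.0657535  -0.99767038]]
{'time_s': 0.1, 'q': array([ 5.48735917e+01,  2.18366158e+01,  7.43782134e+01,  9.55708854e-04,
        8.38612062e+01, -1.23378676e+01]), 'qvel': array([ 0.13473326, -0.07343802, -0.06866046, -0.04691552, -0.07349349,
       -0.02010059]), 'joint_efforts': array([ 4.13684640e-03, -4.49214041e+01, -2.31657028e+01, -1.43926568e-04,
        3.62410443e-03,  5.88534226e-05]), 'position': array([0.21290537, 0.50685603, 0.24979128]), 'tool_rot': array([[-9.21939826e-01,  3.87332356e-01, -7.77134889e-04],
       [ 3.87333019e-01,  9.21939247e-01, -1.07584480e-03],
       [ 2.99761652e-04, -1.29287417e-03, -9.99999119e-01]]), 'ft_force': array([0.22983978, 0.28132692, 0.07940029]), 'wrist_torque': array([ 0.00098323, -0.00077874,  0.02092258]), 'gripper_force': 0.0, 'grip_width': 0.08535417958120627}
```

View pics/scene0.png

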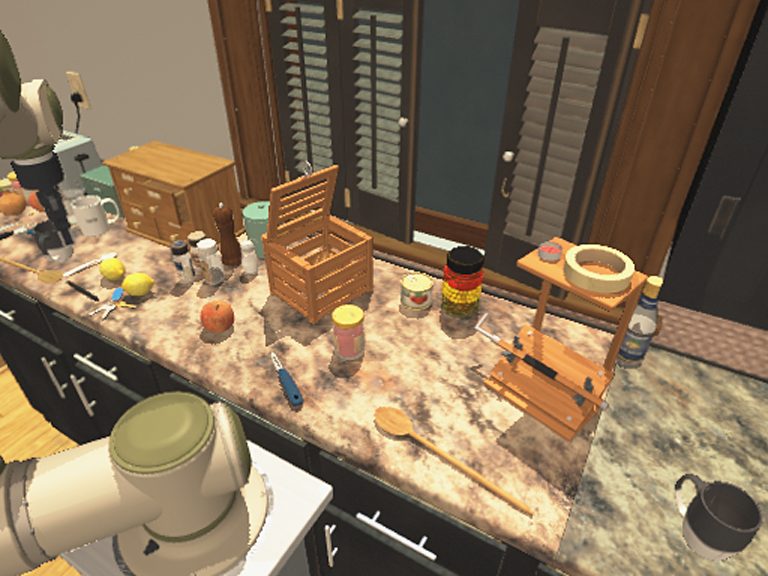

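View pics/top0.png

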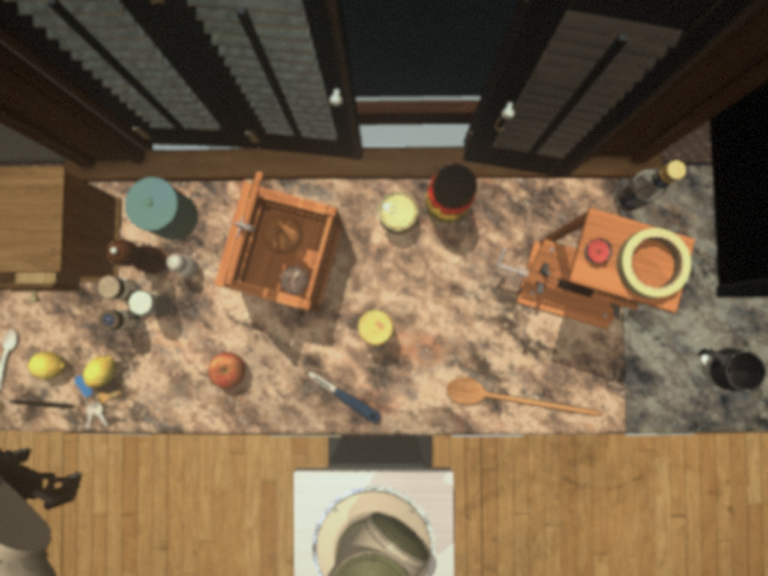

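The scene picture shows the keeper with its flap upright (eye near 205,110 raw), and the rack on the right with the pole (hook near 322,215 raw, grip 360,240). Next, one mosaic of enlarged crops for exact pixels.

```bash
cat > h.py <<'E'
import numpy as np, cv2
from rig import env, optics
def cam(n):
    return optics.get_image(n)
def ray(d,px):
    K=d["intrinsics"]; k=d["k1"]
    p=cv2.undistortPoints(np.array([[px]],float),K,np.array([k,0,0,0,0.])) [0,0]
    r=d["orientation"]@np.array([p[0],p[1],1.]); return d["origin"],r/np.linalg.norm(r)
def onz(d,px,z):
    o,r=ray(d,px); return o+r*(z-o[2])/r[2]
def tri(d1,p1,d2,p2):
    o1,r1=ray(d1,p1); o2,r2=ray(d2,p2)
    t=np.linalg.lstsq(np.c_[r1,-r2],o2-o1,rcond=None)[0]
    a=o1+t[0]*r1; b=o2+t[1]*r2; return (a+b)/2, np.linalg.norm(a-b)
def proj(d,P):
    R=d["orientation"]; p,_=cv2.projectPoints(np.array(P,float).reshape(-1,1,3),cv2.Rodrigues(R.T)[0],-R.T@d["origin"],d["intrinsics"],np.array([d["k1"],0,0,0,0.]))
    return p[:,0]
def crop(img,x0,y0,w,h,W,H,step=10):
    c=cv2.resize(img[y0:y0+h,x0:x0+w][:,:,::-1],(W,H),interpolation=cv2.INTER_CUBIC)
    for x in range((x0//step+1)*step,x0+w,step):
        X=int((x-x0+.5)*W/w); cv2.line(c,(X,0),(X,5),(255,255,255),1)
        if x%20==0: cv2.putText(c,str(x),(X-8,15),0,.33,(0,255,0),1)
    for y in range((y0//step+1)*step,y0+h,step):
        Y=int((y-y0+.5)*H/h); cv2.line(c,(0,Y),(5,Y),(255,255,255),1)
        if y%20==0: cv2.putText(c,str(y),(7,Y+4),0,.33,(0,255,0),1)
    return c
E
python3 - <<'E'
from h import *
s=cam("scene")["image"]; t=cam("top")["image"]
a=np.hstack([crop(s,310,155,120,90,400,300),crop(t,325,130,120,90,400,300)])
b=np.hstack([crop(s,165,100,100,75,400,300),crop(t,138,112,100,75,400,300)])
cv2.imwrite("pics/mos.png",np.vstack([a,b]))
E
```

```text
(no output)
```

View pics/mos.png

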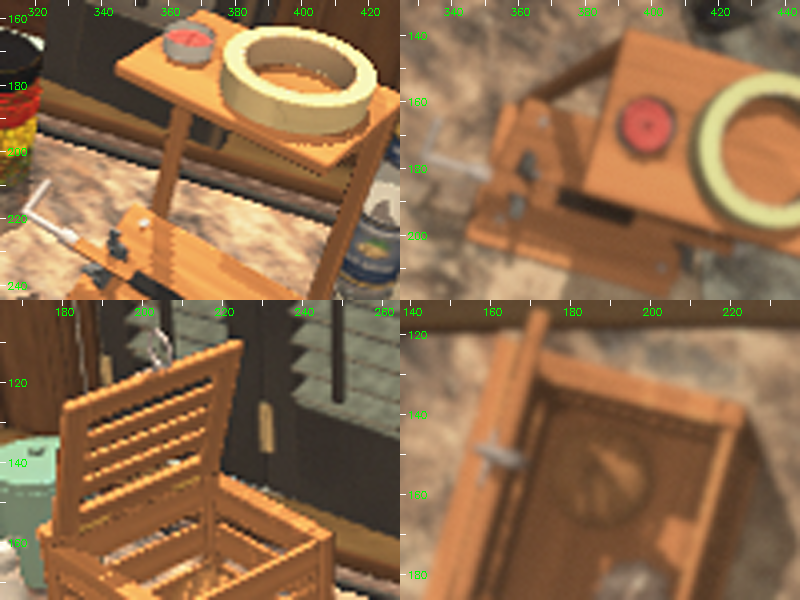

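Mosaic: elbow raw (318,217.5) scene / (333,176.5) top; tip (323.6,209) / (334,166); eye (204,110) / (162,150); shelf and keeper corners are clearly visible.

```bash
python3 - <<'E'
from h import *
np.set_printoptions(precision=4,suppress=True)
s=cam("scene"); t=cam("top")
for n,a,b in [("elbow",(317.9,217.5),(332.9,176.6)),("tip",(323.6,209.1),(334.1,166.1)),("eye",(204,110),(161.8,150.2))]:
    print(n,*tri(s,a,t,b))
print("shelf top-view z.287", [onz(t,p,.287) for p in [(393.5,138.5),(380,186.5),(453,205),(462,160)]])
print("shelf scene z.287", [onz(s,p,.287) for p in [(344.6,175.5),(369.5,158.1),(408.5,204)]])
print("grip scene z~.083 ",onz(s,(361,244),.083))
print("keeper -y corners",[onz(t,p,.150) for p in [(223.8,136.5),(208.3,202)]])
# flap upper corners
print("flap corners", *tri(s,(180,101+.5),t,(145,187)), "| far",*tri(s,(224.5,110),t,(172.5,116)))
for n,p,z in [("jam",(375/1.5,327/1.5),.1),("tin",(399/1.5,212/1.5),.058),("apple",(227/1.5,371/1.5),.04),("bigjar",(455/1.5,185/1.5),.13)]: print(n,onz(t,p,z))
g=t["image"]; hsv=cv2.cvtColor(g,cv2.COLOR_RGB2HSV)
m=((hsv[:,:,2]<45)).astype(np.uint8); m[:, :360]=0;m[:,410:]=0;m[:180]=0;m[215:]=0
print(cv2.minAreaRect(cv2.findNonZero(m)))
E
```

```text
elbow [ 0.5519 -0.2403  0.0784] 0.00019124467547817809
tip [ 0.5808 -0.2434  0.0915] 0.003965065334908313
eye [0.583  0.1832 0.3186] 0.00029878433825882364
shelf top-view z.287 [array([ 0.614 , -0.3388,  0.287 ]), array([ 0.504 , -0.3048,  0.287 ]), array([ 0.4616, -0.4704,  0.287 ]), array([ 0.5644, -0.4954,  0.287 ])]
shelf scene z.287 [array([ 0.4916, -0.3085,  0.287 ]), array([ 0.6058, -0.3389,  0.287 ]), array([ 0.4528, -0.4661,  0.287 ])]
grip scene z~.083  [ 0.501  -0.3853  0.083 ]
keeper -y corners [array([0.6518, 0.0619, 0.15  ]), array([0.4773, 0.1021, 0.15  ])]
flap corners [0.497  0.2017 0.3727] 0.0013306206713496402 | far [0.6687 0.166  0.2907] 0.0024514161772529086
jam [ 0.4355 -0.0064  0.1   ]
tin [ 0.6581 -0.0522  0.058 ]
apple [0.3507 0.2837 0.04  ]
bigjar [ 0.6916 -0.1524  0.13  ]
((389.0, 194.0), (0.0, 0.0), 0.0)
```

```bash
cat >> h.py <<'E'
from scipy.spatial.transform import Rotation as Ro
def fr(yaw):  # rack/keeper axes
    a=np.radians(yaw); return np.array([np.cos(a),np.sin(a),0]),np.array([-np.sin(a),np.cos(a),0]),np.array([0,0,1.])
def toolR(yaw,tilt): # tool x=ey; tool z tilted forward by tilt from down
    ex,ey,ez=fr(yaw); t=np.radians(tilt); z=np.sin(t)*ex-np.cos(t)*ez; return np.c_[ey,np.cross(z,ey),z]
def rel(P,R,P0=None,R0=None):
    o=env.observe(); P0=o["position"] if P0 is None else P0; R0=o["tool_rot"] if R0 is None else R0
    return np.round(np.r_[R0.T@(np.array(P)-P0)/.5, Ro.from_matrix(R0.T@R).as_rotvec(degrees=True)/120],4)
E
python3 - <<'E'
from h import *
ex,ey,ez=fr(-14.5); g=np.array([.5144,-.3855,.077]); u=.819*ex+.574*ez
ps=[g-.142*ey,g-.035*ey,g+.035*ey,g+.1*ey,g+.15*ey,g+.15*ey+.038*u]
o=np.array([.521,-.3985,0]); sh=[o+a*ex+b*ey+.287*ez for a in(-.044,.075) for b in(-.085,.085)]
kx,ky,_=fr(-13); k=np.array([.5837,.1648,0]); kc=[k+a*kx+b*ky+.15*ez for a in(-.095,.095) for b in(-.085,.085)]
h=k+.068*ky+.156*ez; fl=[h+a*kx+L*(-np.cos(1.32)*ky+np.sin(1.32)*ez) for a,L in((-.09,.145),(.09,.145),(0,.167))]
out=[]
for n,r in(("scene",[(315,155,120,120),(165,100,100,100)]),("top",[(325,125,130,130),(135,110,110,110)])):
    d=cam(n); row=[]
    for x0,y0,w,hh in r:
        c=crop(d["image"],x0,y0,w,hh,400,300) if 0 else crop(d["image"],x0,y0,w,int(w*.75),400,300)
        for L,col in((ps,(255,255,0)),(sh,(255,0,255)),(kc,(0,255,255)),(fl,(255,0,0))):
            for p in proj(d,L): cv2.circle(c,(int((p[0]-x0+.5)*400/w),int((p[1]-y0+.5)*400/w)),3,col,1)
        row.append(c)
    out.append(np.hstack(row))
cv2.imwrite("pics/ov.png",np.vstack(out))
print("via1",rel([.36,.1,.38],toolR(-14.5,0)),"pre0",rel([.38,-.33,.30],toolR(-14.5,35),np.array([.36,.1,.38]),toolR(-14.5,0)))
E
```

```text
via1 [-5.863e-01 -6.366e-01 -2.594e-01 -1.000e-04  1.000e-04  6.809e-01] pre0 [-0.8226  0.2541  0.16   -0.2917 -0.     -0.    ]
```

View pics/ov.png

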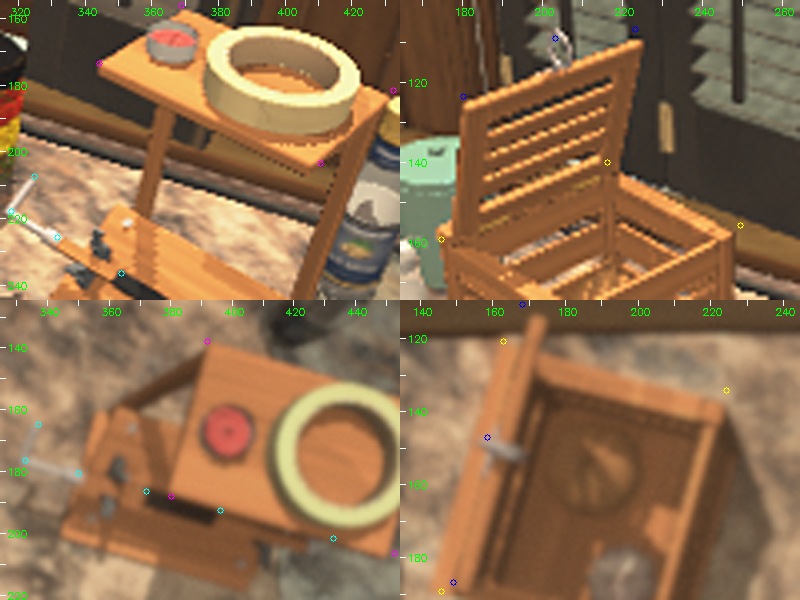

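Overlay: the rack and pole nearly fit, and the sleeve's left end sits ~2 px lower in top than predicted. The keeper is ~10 mm nearer the robot than my estimate, but the triangulated eye agrees with the hinge radius (169 vs 167 mm). Start moving, and refine the sleeve by its dark pixels.

Request:
arm_command(commands=[0,-0.586,-0.637,-0.26,0,0,0.681,0,-0.586,-0.637,-0.26,0,0,0.681,0,-0.586,-0.637,-0.26,0,0,0.681,0,-0.586,-0.637,-0.26,0,0,0.681,0,-0.586,-0.637,-0.26,0,0,0.681,0,-0.586,-0.637,-0.26,0,0,0.681,0,-0.586,-0.637,-0.26,0,0,0.681,0,-0.586,-0.637,-0.26,0,0,0.681,0,-0.586,-0.637,-0.26,0,0,0.681,0,-0.586,-0.637,-0.26,0,0,0.681,0,-0.586,-0.637,-0.26,0,0,0.681,0,-0.586,-0.637,-0.26,0,0,0.681], newtons=100)

```text
time_s: 1.4
position: [0.3618, 0.0955, 0.3818]
tool_rot: [[0.263, 0.965, 0.003], [0.965, -0.263, -0.002], [-0.001, 0.003, -1.0]]
ft_force: [-0.4, 0.6, -0.7]
grip_width: 0.0428
gripper_force: 0.0
```

```bash
python3 - <<'E'
from h import *
np.set_printoptions(precision=4,suppress=True)
for n,(x0,x1,y0,y1) in (("top",(366,400,182,206)),("scene",(340,385,226,262))):
    d=cam(n); g=d["image"].max(2)[y0:y1,x0:x1]
    print(n); print("\n".join(f"{y0+i} "+"".join("#" if v<48 else "+" if v<75 else "." for v in r) for i,r in enumerate(g)))
print(rel([.38,-.33,.30],toolR(-15,35)), env.observe()["position"])
E
```

```text
top
182 ..................................
183 ..................................
184 ..................................
185 ..................................
186 ..................................
187 ........++........................
188 .......++++++.....................
189 .......+++++++++..................
190 .......++++++++++++...............
191 ........++++++++##+++++...........
192 ..........+++++++#++#+#+++........
193 ..............++++++###+##+++.....
194 .................++++++####++.....
195 ....................++++###++.....
196 .......................+++++......
197 ..................................
198 ..................................
199 ..................................
200 ..................................
201 ..................................
202 ..................................
203 ..................................
204 ..................................
205 ..................................
scene
226 ...++........................................
227 ...++........................................
228 ...++........................................
229 
[... 1018 characters left out ...]
.....+#######..............
250 .........................+####...............
251 ..........................+##+...............
252 ............................+................
253 .............................................
254 .............................................
255 .............................................
256 .............................................
257 .............................................
258 .............................................
259 .............................................
260 .............................................
261 .............................................
[-0.8194  0.2563  0.1609 -0.2915 -0.0008  0.0022] [0.3601 0.0988 0.3805]
```

```bash
python3 - <<'E'
from h import *
np.set_printoptions(precision=4,suppress=True)
t=cam("top"); s=cam("scene")
print(tri(s,(359.8,244.5),t,(384,191.7)),"L",tri(s,(350.3,239),t,(373.3,189)),"R",tri(s,(369,250),t,(394.5,194.7)))
print([onz(t,p,.08) for p in((373.3,189),(384,191.7),(394.5,194.7))],[onz(s,p,.08) for p in((350.3,239),(359.8,244.5),(369,250))])
E
```

```text
(array([ 0.5082, -0.3835,  0.0745]), np.float64(0.0039049481295445544)) L (array([ 0.5161, -0.3537,  0.0743]), np.float64(0.00314125670622115)) R (array([ 0.4992, -0.412 ,  0.0758]), np.float64(0.005362841298527902))
[array([ 0.5163, -0.3534,  0.08  ]), array([ 0.5086, -0.3835,  0.08  ]), array([ 0.5001, -0.4131,  0.08  ])] [array([ 0.5087, -0.3534,  0.08  ]), array([ 0.5008, -0.3826,  0.08  ]), array([ 0.4927, -0.4102,  0.08  ])]
```

Request:
arm_command(commands=[0,-0.82,0.256,0.16,-0.29,0,0,0,-0.82,0.256,0.16,-0.29,0,0,0,-0.82,0.256,0.16,-0.29,0,0,0,-0.82,0.256,0.16,-0.29,0,0,0,-0.82,0.256,0.16,-0.29,0,0,0,-0.82,0.256,0.16,-0.29,0,0,0,-0.82,0.256,0.16,-0.29,0,0,0,-0.82,0.256,0.16,-0.29,0,0,0,-0.82,0.256,0.16,-0.29,0,0,0,-0.82,0.256,0.16,-0.29,0,0,0,-0.82,0.256,0.16,-0.29,0,0,0,-0.82,0.256,0.16,-0.29,0,0])

```text
time_s: 2.6
position: [0.3814, -0.3338, 0.298]
tool_rot: [[0.251, 0.796, 0.551], [0.968, -0.207, -0.142], [0.001, 0.569, -0.822]]
ft_force: [-1.2, 0.3, -0.4]
grip_width: 0.0425
gripper_force: 0.0
```

```bash
python3 - <<'E'
from h import *
ex,ey,ez=fr(-15.5); n=-.574*ex+.819*ez; g=np.array([.509,-.384,.0765]); R=toolR(-15.5,35)
for s in(.1,.05,0.0): print(s,rel(g+s*n,R))
E
```

```text
0.1 [-0.0314 -0.0294  0.3193 -0.0026 -0.0048  0.0063]
0.05 [-0.0325 -0.0288  0.4193 -0.0026 -0.0048  0.0063]
0.0 [-0.0335 -0.0283  0.5193 -0.0026 -0.0048  0.0063]
```

Request:
arm_command(commands=[0,-0.031,-0.029,0.16,-0.003,-0.005,0.006,0,-0.031,-0.029,0.24,-0.003,-0.005,0.006,0,-0.031,-0.029,0.319,-0.003,-0.005,0.006,0,-0.031,-0.029,0.35,-0.003,-0.005,0.006,0,-0.032,-0.029,0.38,-0.003,-0.005,0.006,0,-0.032,-0.029,0.41,-0.003,-0.005,0.006,0,-0.032,-0.029,0.43,-0.003,-0.005,0.006,0,-0.033,-0.029,0.45,-0.003,-0.005,0.006,0,-0.033,-0.029,0.45,-0.003,-0.005,0.006])

```text
time_s: 3.35
position: [0.4905, -0.3734, 0.1063]
tool_rot: [[0.264, 0.789, 0.555], [0.964, -0.216, -0.153], [-0.001, 0.575, -0.818]]
ft_force: [-0.5, 0.3, 0.3]
grip_width: 0.043
gripper_force: 0.0
```

```bash
python3 - <<'E'
from h import *
o=env.observe(); print(o["position"],o["ft_force"],o["tool_rot"])
s=cam("scene");t=cam("top")
cv2.imwrite("pics/near.png",np.hstack([crop(s["image"],315,185,96,120,400,500),crop(t["image"],330,150,96,120,400,500)]))
ex,ey,ez=fr(-15.5); n=-.574*ex+.819*ez; g=np.array([.509,-.384,.0765]); R=toolR(-15.5,35)
print(rel(g,R))
E
```

```text
[ 0.49047327 -0.37344462  0.10634425] [-0.51257453  0.30948081  0.25474914] [[ 2.64226573e-01  7.89078926e-01  5.54561779e-01]
 [ 9.64460198e-01 -2.15630757e-01 -1.52708554e-01]
 [-9.18525607e-04  5.75202421e-01 -8.18010594e-01]]
[-0.0091 -0.0016  0.0757  0.0016  0.0003  0.0013]
```

View pics/near.png

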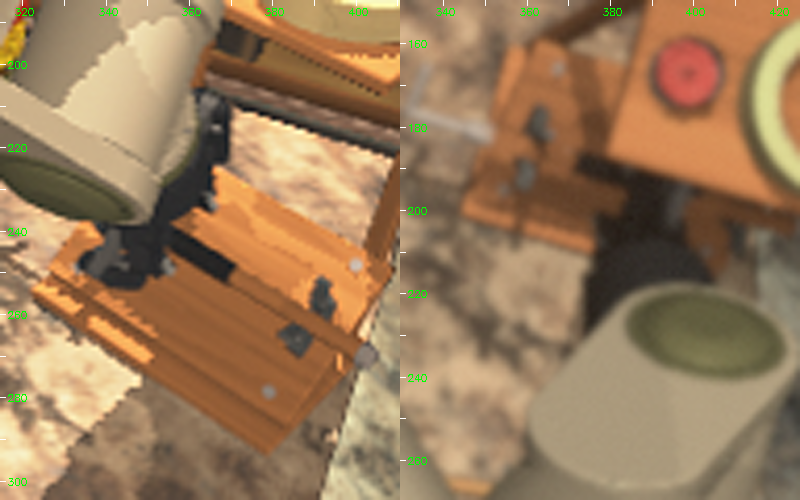

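The fingers straddle the sleeve line (sleeve visible at 357–372, 240–251 in scene). Go in the last 37 mm and grip.

Request:
arm_command(commands=[0,-0.009,-0.002,0.02,0.002,0,0.001,0,-0.009,-0.002,0.04,0.002,0,0.001,0,-0.009,-0.002,0.06,0.002,0,0.001,0,-0.009,-0.002,0.073,0.002,0,0.001,0,-0.009,-0.002,0.073,0.002,0,0.001,0,-0.009,-0.002,0.073,0.002,0,0.001])

```text
time_s: 3.95
position: [0.508, -0.3838, 0.0763]
tool_rot: [[0.268, 0.79, 0.551], [0.964, -0.22, -0.153], [0.0, 0.572, -0.82]]
ft_force: [-0.1, -0.1, -0.4]
grip_width: 0.0427
gripper_force: 0.0
```

Request:
arm_command(commands=[0.3,0,0,0,0,0,0,0.5,0,0,0,0,0,0,0.7,0,0,0,0,0,0,1,0,0,0,0,0,0,1,0,0,0,0,0,0,1,0,0,0,0,0,0,1,0,0,0,0,0,0,1,0,0,0,0,0,0], newtons=60)

```text
time_s: 4.62
position: [0.5077, -0.384, 0.0773]
tool_rot: [[0.268, 0.79, 0.552], [0.963, -0.22, -0.154], [-0.0, 0.573, -0.82]]
ft_force: [-4.7, 2.6, 5.9]
grip_width: 0.0138
gripper_force: 59.5
```

Request:
arm_command(commands=[1,0,0,-0.01,0,0,0,1,0,0,-0.03,0,0,0,1,0,0,-0.06,0,0,0,1,0,0,-0.09,0,0,0,1,0,0,-0.12,0,0,0,1,0,0,-0.16,0,0,0,1,0,0,-0.2,0,0,0,1,0,0,-0.24,0,0,0,1,0,0,-0.24,0,0,0], newtons=100)

```text
time_s: 5.37
position: [0.4406, -0.3657, 0.1783]
tool_rot: [[0.269, 0.789, 0.553], [0.963, -0.218, -0.157], [-0.004, 0.574, -0.819]]
ft_force: [0.7, 0.1, -1.1]
grip_width: 0.0132
gripper_force: 97.7
```

```bash
python3 - <<'E'
from h import *
o=env.observe(); print(o["position"],o["ft_force"],o["grip_width"],o["gripper_force"])
print(rel([.33,-.3,.36],toolR(-14.5,0)))
E
```

```text
[ 0.44061714 -0.36568295  0.17832708] [ 0.70740021  0.13583509 -1.05577055] 0.013187794647635222 97.74890184402466
[ 0.0659  0.0055 -0.4403  0.2921  0.0044 -0.0082]
```

Request:
arm_command(commands=[1,0.066,0.006,-0.44,0.292,0.004,-0.008,1,0.066,0.006,-0.44,0.292,0.004,-0.008,1,0.066,0.006,-0.44,0.292,0.004,-0.008,1,0.066,0.006,-0.44,0.292,0.004,-0.008,1,0.066,0.006,-0.44,0.292,0.004,-0.008,1,0.066,0.006,-0.44,0.292,0.004,-0.008,1,0.066,0.006,-0.44,0.292,0.004,-0.008,1,0.066,0.006,-0.44,0.292,0.004,-0.008])

```text
time_s: 6.03
position: [0.3319, -0.3006, 0.3577]
tool_rot: [[0.25, 0.968, 0.0], [0.968, -0.25, 0.001], [0.002, -0.0, -1.0]]
ft_force: [-0.4, 0.2, -2.3]
grip_width: 0.013
gripper_force: 97.9
```

```bash
python3 - <<'E'
from h import *
np.set_printoptions(precision=4,suppress=True)
o=env.observe(); print(o["position"],o["tool_rot"])
e=np.array([.583,.1832,.3186]); kx,ky,_=fr(-14.5)
# hook staging: prong mid 60 mm short of eye along -kx
g=e-.15*ky-.019*kx-.06*kx
print("stage",g,rel(g,toolR(-14.5,0)))
s=cam("scene");t=cam("top")
P=o["position"];R=o["tool_rot"]; el=P+.15*R[:,0]; tip=el+.038*R[:,1]
out=[]
for d in(s,t):
    p=proj(d,[P,el,tip]); c=p[1]-[50,50]; x0,y0=c.astype(int); I=crop(d["image"],x0,y0,100,100,400,400)
    for q in p: cv2.circle(I,(int((q[0]-x0+.5)*4),int((q[1]-y0+.5)*4)),3,(255,255,0),1)
    out.append(I)
cv2.imwrite("pics/held.png",np.hstack(out))
E
```

```text
[ 0.3319 -0.3006  0.3577] [[ 0.2499  0.9683  0.0003]
 [ 0.9683 -0.2499  0.0015]
 [ 0.0015 -0.     -1.    ]]
stage [0.469  0.0578 0.3186] [ 0.7624  0.0864  0.0793 -0.     -0.0007  0.0003]
```

View pics/held.png

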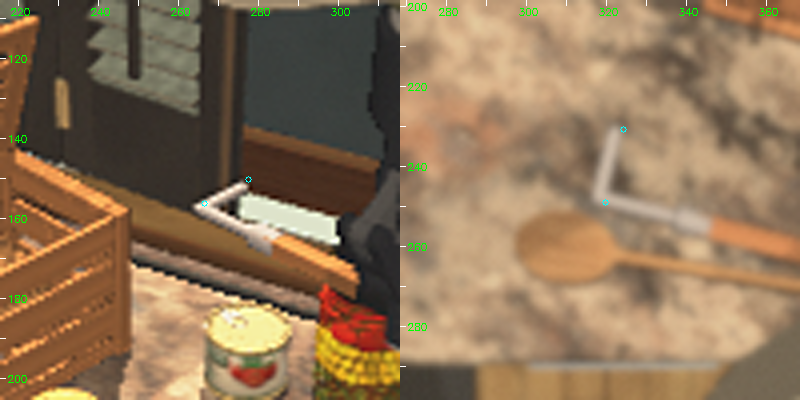

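The hook is held straight and level. The elbow is ~1.5 px left of prediction in both views, so I'll work out the offset of hook relative to hand.

```bash
python3 - <<'E'
from h import *
np.set_printoptions(precision=4,suppress=True)
o=env.observe();P=o["position"];R=o["tool_rot"]; s=cam("scene");t=cam("top")
el=P+.15*R[:,0]; tip=el+.038*R[:,1]
for n,Q,a,b in(("el",el,(-1.5,1),(-1.75,-1.5)),("tip",tip,(-.9,1.),(-1.9,-.5))):
    X,e=tri(s,proj(s,[Q])[0]+a,t,proj(t,[Q])[0]+b); print(n,R.T@(X-Q),e)
    np.set_printoptions(precision=4,suppress=True)
E
```

```text
el [0.0041 0.0012 0.0048] 0.0021359336922556335
tip [0.0031 0.0003 0.0041] 0.0005066085028489105
```

Request:
arm_command(commands=[1,0.3,0.0,0.0,0,0,0,1,0.3,0.0,0.0,0,0,0,1,0.4,0.0,0.0,0,0,0,1,0.48,0.0,0.02,0,0,0,1,0.56,0,0.04,0,0,0,1,0.62,0,0.06,0,0,0,1,0.68,0,0.08,0,0,0,1,0.74,0,0.08,0,0,0,1,0.755,0,0.08,0,0,0,1,0.755,0,0.08,0,0,0])

```text
time_s: 7.07
position: [0.426, 0.0699, 0.3164]
tool_rot: [[0.245, 0.97, -0.005], [0.97, -0.245, 0.006], [0.004, -0.006, -1.0]]
ft_force: [-0.4, -0.7, -1.7]
grip_width: 0.0129
gripper_force: 97.8
```

```bash
python3 - <<'E'
from h import *
np.set_printoptions(precision=4,suppress=True)
s=cam("scene");t=cam("top"); o=env.observe();P=o["position"];R=o["tool_rot"]
el=P+R@[.154,.001,.0045]; tip=el+.038*R[:,1]; e=np.array([.583,.1832,.3186])
out=[]
for d in(s,t):
    p=proj(d,[e,el,tip]); x0,y0=(p.mean(0)-[30,37]).astype(int); I=crop(d["image"],x0,y0,60,75,400,500)
    for q in p: cv2.circle(I,(int((q[0]-x0+.5)*400/60),int((q[1]-y0+.5)*400/60)),3,(255,255,0),1)
    out.append(I); print(x0,y0,p)
cv2.imwrite("pics/eye.png",np.hstack(out))
E
```

```text
155 80 [[204.0284 109.9999]
 [171.6966 123.4371]
 [182.1108 119.6068]]
123 143 [[161.7212 150.2543]
 [147.1094 203.812 ]
 [151.6048 187.1599]]
```

View pics/eye.png

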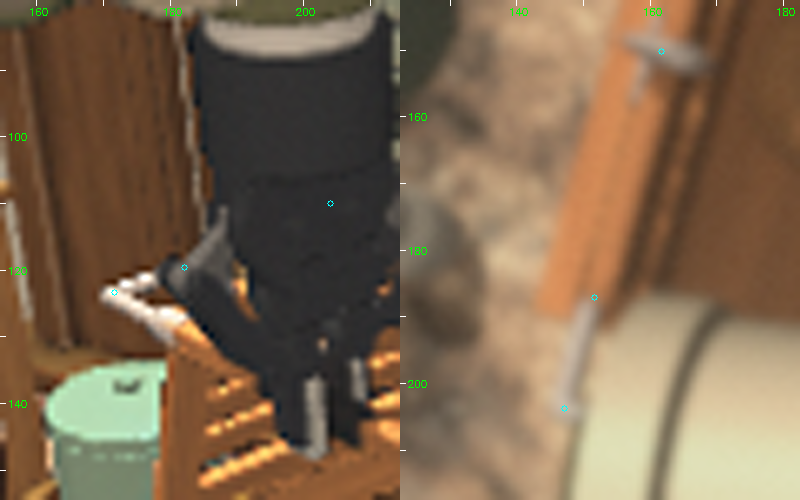

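Both hook predictions now sit right on the hook. The hand hides the eye in scene, and in top the ring centre (~161.7,150.3) lies on the prong's extended line. Compute the insertion.

```bash
python3 - <<'E'
from h import *
np.set_printoptions(precision=4,suppress=True)
o=env.observe();P=o["position"];R=o["tool_rot"]; e=np.array([.583,.1832,.318])
print(o["position"])
Rt=toolR(-14.5,0)
for b in(.045,.02,0): 
    g=e-Rt@[.154,.001+.019+b,.0045]; print(b,g,rel(g,Rt))
E
```

```text
[0.426  0.0664 0.3171]
0.045 [0.4815 0.0504 0.3225] [-0.0036  0.1154 -0.0113 -0.0022 -0.0012  0.0018]
0.02 [0.5057 0.0441 0.3225] [-0.0038  0.1654 -0.0115 -0.0022 -0.0012  0.0018]
0 [0.5251 0.0391 0.3225] [-0.0039  0.2054 -0.0117 -0.0022 -0.0012  0.0018]
```

Request:
arm_command(commands=[1,-0.004,0.03,-0.011,-0.002,-0.001,0.002,1,-0.004,0.06,-0.011,-0.002,-0.001,0.002,1,-0.004,0.09,-0.011,-0.002,-0.001,0.002,1,-0.004,0.115,-0.011,-0.002,-0.001,0.002,1,-0.004,0.115,-0.011,-0.002,-0.001,0.002,1,-0.004,0.115,-0.011,-0.002,-0.001,0.002])

```text
time_s: 7.67
position: [0.4812, 0.0472, 0.3232]
tool_rot: [[0.257, 0.967, 0.001], [0.967, -0.257, 0.0], [0.0, 0.001, -1.0]]
ft_force: [0.0, 0.0, -1.0]
grip_width: 0.013
gripper_force: 97.8
```

```bash
python3 - <<'E'
from h import *
np.set_printoptions(precision=4,suppress=True)
s=cam("scene");t=cam("top"); o=env.observe();P=o["position"];R=o["tool_rot"]; print(P,o["ft_force"])
el=P+R@[.154,.001,.0045]; tip=el+.038*R[:,1]; e=np.array([.583,.1832,.318])
out=[]
for d in(s,t):
    p=proj(d,[e,el,tip]); x0,y0=(p.mean(0)-[30,30]).astype(int); I=crop(d["image"],x0,y0,60,75,400,500)
    for q in p[1:]: cv2.circle(I,(int((q[0]-x0+.5)*400/60),int((q[1]-y0+.5)*400/60)),3,(255,255,0),1)
    out.append(I)
cv2.imwrite("pics/eye2.png",np.hstack(out))
E
```

```text
[0.4807 0.0479 0.3237] [-0.3558 -0.1041 -1.3923]
```

View pics/eye2.png

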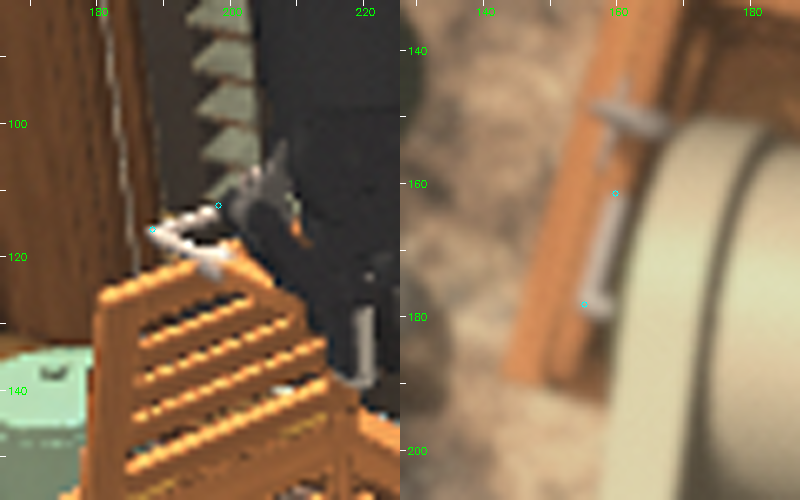

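The elbow in top is now at crop (595,303), ~1.6 px right of prediction (the arm had still been settling in the earlier frame). Recompute the offset from this frame.

```bash
python3 - <<'E'
from h import *
np.set_printoptions(precision=4,suppress=True)
o=env.observe();P=o["position"];R=o["tool_rot"];s=cam("scene");t=cam("top")
print(P,o["ft_force"])
el=P+R@[.154,.001,.0045]; tip=el+.038*R[:,1]; f=60/400
for n,Q,a,b in(("el",el,(-2*f,-1*f),(11*f,2*f)),("tip",tip,(0,3*f),(8*f,3*f))):
    X,e=tri(s,proj(s,[Q])[0]+a,t,proj(t,[Q])[0]+b); print(n,X,R.T@(X-Q),e)
kx,ky,_=fr(-14.5)
E=tri(s,(204,110.5),t,(161.8,150.2))[0]; print("eye",E, "eye-tip in tool",R.T@(E-X))
E
```

```text
[0.4807 0.0479 0.3237] [-0.3558 -0.1041 -1.3923]
el [0.5191 0.1938 0.3209] [-0.0031 -0.0011 -0.0017] 0.00338188521865766
tip [0.5564 0.1849 0.3187] [-0.0022 -0.0008  0.0006] 0.001493982316455586
eye [0.5834 0.1836 0.3167] eye-tip in tool [0.0057 0.0265 0.0021]
```

Request:
arm_command(commands=[1,0.01,0.0,0.003,0,0,0,1,0.01,0.02,0.003,0,0,0,1,0.01,0.035,0.003,0,0,0,1,0.01,0.05,0.003,0,0,0,1,0.01,0.06,0.003,0,0,0,1,0.01,0.07,0.003,0,0,0])

```text
time_s: 8.37
position: [0.5171, 0.0442, 0.3221]
tool_rot: [[0.255, 0.967, 0.002], [0.967, -0.255, 0.0], [0.001, 0.002, -1.0]]
ft_force: [-0.1, 0.2, -0.7]
grip_width: 0.013
gripper_force: 97.8
```

```bash
python3 - <<'E'
from h import *
np.set_printoptions(precision=4,suppress=True)
s=cam("scene");t=cam("top"); s=cam("scene"); o=env.observe();P=o["position"];R=o["tool_rot"]; print(P,o["ft_force"])
el=P+R@[.151,.0,.0035]; tip=el+.038*R[:,1]; out=[]
for d in(s,t):
    p=proj(d,[el,tip]); x0,y0=(p.mean(0)-[30,37]).astype(int); I=crop(d["image"],x0,y0,60,75,400,500)
    for q in p: cv2.circle(I,(int((q[0]-x0+.5)*400/60),int((q[1]-y0+.5)*400/60)),3,(255,255,0),1)
    out.append(I)
cv2.imwrite("pics/eye3.png",np.hstack(out))
E
```

```text
[0.5166 0.0444 0.3221] [-0.2113 -0.512  -1.3004]
```

View pics/eye3.png

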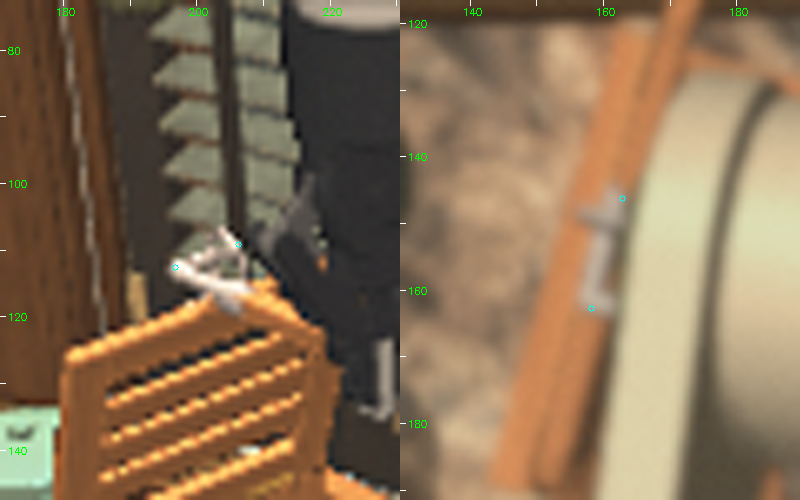

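The prong's tip shows inside the ring in scene (crop 238,243), with no contact force. Push the last 10 mm and plan the arc.

Request:
arm_command(commands=[1,0,0.01,0,0,0,0,1,0,0.021,0,0,0,0,1,0,0.021,0,0,0,0,1,0,0.021,0,0,0,0])

```text
time_s: 8.85
position: [0.5267, 0.0418, 0.3223]
tool_rot: [[0.255, 0.967, 0.002], [0.967, -0.255, 0.0], [0.001, 0.002, -1.0]]
ft_force: [-0.2, 0.4, -0.8]
grip_width: 0.0132
gripper_force: 97.8
```

```bash
python3 - <<'E'
from h import *
np.set_printoptions(precision=3,suppress=True)
o=env.observe(); print(o["position"],o["ft_force"])
A=np.radians(np.linspace(74.2,0,37)); 
for k in range(3):
    a=A[12*k:12*k+13]; print([(round(-(np.cos(x)-np.cos(a[0]))*.167/.5,3),round((np.sin(a[0])-np.sin(x))*.167/.5,3)) for x in a[1:]])
E
```

```text
[0.527 0.042 0.322] [-0.205  0.358 -0.793]
[(np.float64(-0.011), np.float64(0.003)), (np.float64(-0.023), np.float64(0.007)), (np.float64(-0.034), np.float64(0.012)), (np.float64(-0.045), np.float64(0.016)), (np.float64(-0.056), np.float64(0.021)), (np.float64(-0.067), np.float64(0.027)), (np.float64(-0.077), np.float64(0.033)), (np.float64(-0.087), np.float64(0.039)), (np.float64(-0.098), np.float64(0.046)), (np.float64(-0.107), np.float64(0.053)), (np.float64(-0.117), np.float64(0.06)), (np.float64(-0.126), np.float64(0.068))]
[(np.float64(-0.009), np.float64(0.008)), (np.float64(-0.018), np.float64(0.016)), (np.float64(-0.026), np.float64(0.025)), (np.float64(-0.034), np.float64(0.034)), (np.float64(-0.042), np.float64(0.043)), (np.float64(-0.049), np.float64(0.052)), (np.float64(-0.056), np.float64(0.062)), (np.float64(-0.063), np.float64(0.072)), (np.float64(-0.069), np.float64(0.082)), (np.float64(-0.075), np.float64(0.093)), (np.float64(-0.081), np.float64(0.103)), (np.float64(-0.086), np.float64(0.114))]
[(np.float64(-0.005), np.float64(0.011)), (np.float64(-0.009), np.float64(0.022)), (np.float64(-0.013), np.float64(0.033)), (np.float64(-0.017), np.float64(0.045)), (np.float64(-0.02), np.float64(0.057)), (np.float64(-0.023), np.float64(0.068)), (np.float64(-0.025), np.float64(0.08)), (np.float64(-0.027), np.float64(0.092)), (np.float64(-0.029), np.float64(0.104)), (np.float64(-0.03), np.float64(0.116)), (np.float64(-0.03), np.float64(0.128)), (np.float64(-0.031), np.float64(0.14))]
```

Request:
arm_command(commands=[1,-0.011,0,0.003,0,0,0,1,-0.023,0,0.007,0,0,0,1,-0.034,0,0.012,0,0,0,1,-0.045,0,0.016,0,0,0,1,-0.056,0,0.021,0,0,0,1,-0.067,0,0.027,0,0,0,1,-0.067,0,0.027,0,0,0])

```text
time_s: 9.43
position: [0.5176, 0.0084, 0.3082]
tool_rot: [[0.256, 0.967, 0.001], [0.967, -0.256, 0.0], [0.0, 0.001, -1.0]]
ft_force: [-0.3, 0.1, -0.6]
grip_width: 0.0128
gripper_force: 97.8
```

```bash
python3 - <<'E'
from h import *
np.set_printoptions(precision=4,suppress=True)
t=cam("top"); s=cam("scene"); o=env.observe();P=o["position"];R=o["tool_rot"]; print(P,o["ft_force"],R.T@o["ft_force"])
el=P+R@[.151,.0,.0035]; tip=el+.038*R[:,1]; out=[]
for d in(s,t):
    p=proj(d,[el,tip]); x0,y0=(p.mean(0)-[30,37]).astype(int); I=crop(d["image"],x0,y0,60,75,400,500)
    out.append(I)
cv2.imwrite("pics/sw.png",np.hstack(out))
E
```

```text
[0.518  0.0091 0.3088] [ 0.1435 -0.6359 -0.8787] [-0.5787  0.2992  0.879 ]
```

View pics/sw.png

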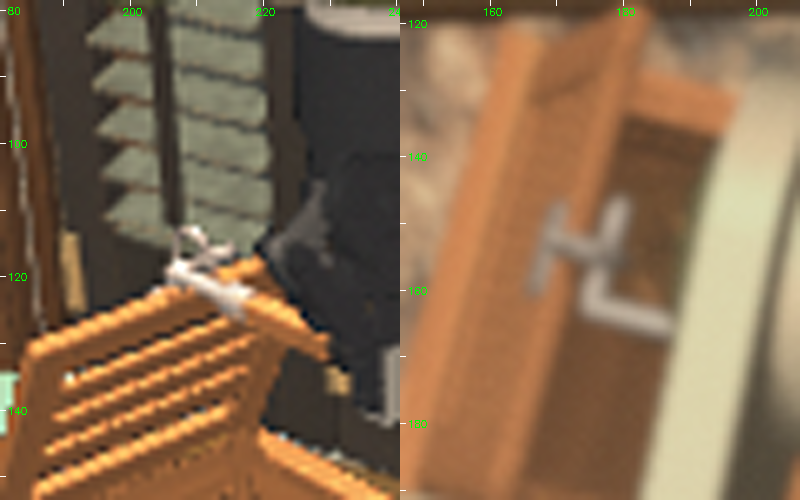

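The prong clearly runs through the ring and the flap is following (top: hook crosses the ring at about 177,153). Continue along the arc.

Request:
arm_command(commands=[1,-0.01,0,0.006,0,0,0,1,-0.02,0,0.012,0,0,0,1,-0.031,0,0.019,0,0,0,1,-0.04,0,0.026,0,0,0,1,-0.05,0,0.033,0,0,0,1,-0.059,0,0.041,0,0,0])

```text
time_s: 10.03
position: [0.5104, -0.0196, 0.2879]
tool_rot: [[0.254, 0.967, 0.002], [0.967, -0.254, 0.0], [0.001, 0.002, -1.0]]
ft_force: [-0.2, 1.5, -1.9]
grip_width: 0.0128
gripper_force: 97.8
```

Request:
arm_command(commands=[1,-0.009,0,0.008,0,0,0,1,-0.018,0,0.016,0,0,0,1,-0.026,0,0.025,0,0,0,1,-0.034,0,0.034,0,0,0,1,-0.042,0,0.043,0,0,0,1,-0.049,0,0.052,0,0,0,1,-0.056,0,0.062,0,0,0,1,-0.063,0,0.072,0,0,0,1,-0.069,0,0.082,0,0,0,1,-0.075,0,0.093,0,0,0,1,-0.081,0,0.103,0,0,0,1,-0.086,0,0.114,0,0,0])

```text
time_s: 11.03
position: [0.4997, -0.0609, 0.2308]
tool_rot: [[0.254, 0.967, 0.002], [0.967, -0.254, 0.0], [0.001, 0.002, -1.0]]
ft_force: [-0.2, 2.3, -1.2]
grip_width: 0.0129
gripper_force: 97.8
```

Request:
arm_command(commands=[1,-0.005,0,0.011,0,0,0,1,-0.009,0,0.022,0,0,0,1,-0.013,0,0.033,0,0,0,1,-0.017,0,0.045,0,0,0,1,-0.02,0,0.057,0,0,0,1,-0.023,0,0.068,0,0,0,1,-0.025,0,0.08,0,0,0,1,-0.027,0,0.092,0,0,0,1,-0.029,0,0.1,0,0,0,1,-0.03,0,0.108,0,0,0,1,-0.03,0,0.114,0,0,0,1,-0.031,0,0.12,0,0,0])

```text
time_s: 12.03
position: [0.496, -0.0757, 0.1711]
tool_rot: [[0.254, 0.967, 0.002], [0.967, -0.254, 0.0], [0.001, 0.002, -1.0]]
ft_force: [0.6, 0.8, -1.3]
grip_width: 0.013
gripper_force: 97.9
```

```bash
python3 - <<'E'
from h import *
np.set_printoptions(precision=4,suppress=True)
t=cam("top");o=env.observe(); print(o["position"],o["ft_force"],o["tool_rot"])
E
```

```text
[ 0.4958 -0.0756  0.1706] [ 0.9745  1.0733 -1.3318] [[ 0.2545  0.9671  0.0016]
 [ 0.9671 -0.2545  0.0004]
 [ 0.0008  0.0015 -1.    ]]
```

Request:
arm_command(commands=[1,0,0,0.006,0,0,0,1,0,0,0.012,0,0,0,1,0,0,0.018,0,0,0,1,0,0,0.024,0,0,0,1,0,0,0.028,0,0,0,1,0,0,0.028,0,0,0])

```text
time_s: 12.58
position: [0.4958, -0.0756, 0.1569]
tool_rot: [[0.254, 0.967, 0.002], [0.967, -0.254, 0.0], [0.001, 0.001, -1.0]]
ft_force: [0.9, -0.8, -1.2]
grip_width: 0.0128
gripper_force: 97.9
```

Request:
arm_command(commands=[1,0,0,0.004,0,0,0,1,0,0,0.004,0,0,0,1,0,0,0.004,0,0,0])

```text
time_s: 12.83
position: [0.496, -0.0756, 0.1553]
tool_rot: [[0.254, 0.967, 0.002], [0.967, -0.254, 0.0], [0.001, 0.002, -1.0]]
ft_force: [0.7, 0.7, -1.4]
grip_width: 0.0131
gripper_force: 97.9
```

Request:
arm_command(commands=[1,0,0,0.004,0,0,0,1,0,0,0.004,0,0,0,1,0,0,0.004,0,0,0])

```text
time_s: 13.08
position: [0.496, -0.0756, 0.1533]
tool_rot: [[0.254, 0.967, 0.002], [0.967, -0.254, 0.0], [0.001, 0.002, -1.0]]
ft_force: [0.4, 0.3, -1.0]
grip_width: 0.0128
gripper_force: 97.9
```

Request:
arm_command(commands=[1,0,0,0.004,0,0,0,1,0,0,0.006,0,0,0,1,0,0,0.006,0,0,0])

```text
time_s: 13.33
position: [0.4961, -0.0756, 0.1503]
tool_rot: [[0.255, 0.967, 0.003], [0.967, -0.255, 0.0], [0.001, 0.002, -1.0]]
ft_force: [-0.4, 0.7, 2.3]
grip_width: 0.0132
gripper_force: 98.3
```

Request:
arm_command(commands=[1,0,0,0.003,0,0,0,1,0,0,0.006,0,0,0,1,0,0,0.006,0,0,0])

```text
time_s: 13.58
position: [0.4962, -0.0756, 0.1474]
tool_rot: [[0.255, 0.967, 0.003], [0.967, -0.255, 0.0], [0.001, 0.003, -1.0]]
ft_force: [0.6, 0.8, 5.9]
grip_width: 0.013
gripper_force: 98.8
```

```bash
python3 - <<'E'
from h import *
np.set_printoptions(precision=4,suppress=True)
t=cam("top");o=env.observe(); print(o["position"],o["ft_force"],o["wrist_torque"])
E
```

```text
[ 0.4962 -0.0756  0.1475] [-0.017  -0.7842  5.6308] [ 0.9538 -0.3524  0.0615]
```

Stop reached (about 7 N net at the expected height). Hold briefly, recentre the prong in the hole, and withdraw along −x.

Request:
arm_command(commands=[1,0,0,0,0,0,0,1,0,0,0,0,0,0,1,0,0,-0.01,0,0,0,1,0,0,-0.019,0,0,0,1,0,0,-0.019,0,0,0,1,0,-0.02,-0.019,0,0,0,1,0,-0.04,-0.019,0,0,0,1,0,-0.06,-0.019,0,0,0,1,0,-0.08,-0.019,0,0,0,1,0,-0.1,-0.019,0,0,0,1,0,-0.12,-0.019,0,0,0,1,0,-0.12,-0.019,0,0,0])

```text
time_s: 14.63
position: [0.4363, -0.0599, 0.1565]
tool_rot: [[0.254, 0.967, 0.0], [0.967, -0.254, 0.0], [0.001, 0.0, -1.0]]
ft_force: [0.2, 0.2, -0.5]
grip_width: 0.0132
gripper_force: 97.9
```

```bash
python3 - <<'E'
from h import *
np.set_printoptions(precision=4,suppress=True)
t=cam("top");s=cam("scene");o=env.observe(); print(o["position"],o["ft_force"])
cv2.imwrite("raw_s.png",s["image"][:,:,::-1]);cv2.imwrite("raw_t.png",t["image"][:,:,::-1])
# elbow position: bright grey steel near prediction in top
P=o["position"];R=o["tool_rot"]; el=P+R@[.151,0,.0035]
for d in(s,t):
    p=proj(d,[el,el+.038*R[:,1]]); print(p); x0,y0=(p[0]-[10,14]).astype(int)
    I=d["image"][y0:y0+24,x0:x0+26].astype(int); m=(I.max(2)-I.min(2)<35)&(I.max(2)>90)
    print(x0,y0); print("\n".join("".join("#" if v else "." for v in r) for r in m))
E
```

```text
[ 0.4381 -0.0605  0.1568] [-0.0164 -0.0827 -1.2025]
[[213.1718 178.4015]
 [222.3829 173.6379]]
203 164
.................######...
..................##...###
........................##
........................#.
..........................
..........................
..........................
..........................
..........................
..........................
..................#.......
................#..#......
..............#..#........
............##.#..........
..........##.#............
...........##.............
............##............
............#.##..........
...............##.........
.................####.....
...................###....
.................#........
..................##......
...................##.....
[[214.4374 202.2096]
 [218.1736 188.2264]]
204 188
..........................
..........................
..............##..........
.............###..........
.............###..........
.............####.........
.............###..........
............###...........
............##............
...........###............
.........#####............
........######............
..........####............
.........#######..........
.......##########.#.......
.......############.......
........###############...
..........##############..
............###########...
.............#########....
#...........#########....#
##.##.......######..##..##
#.#####...###...##...#....
......####.#....###..#....
```

```bash
python3 - <<'E'
from h import *
A=np.array([.332,-.301,.358]); RA=toolR(-14.5,0); RB=toolR(-15.5,35)
B=np.array([.4406,-.3657,.1783])
print(rel([.40,-.06,.30],RA),rel(A,RA)); print(rel(B,RB,A,RA))
E
```

```text
[-1.820e-02 -7.310e-02 -2.866e-01  1.200e-03 -2.000e-04 -2.000e-03] [-5.189e-01 -8.170e-02 -4.028e-01  1.200e-03 -2.000e-04 -2.000e-03]
[-0.0709  0.2427  0.3594 -0.2917 -0.0025  0.0081]
```

Request:
arm_command(commands=[1,-0.01,-0.04,-0.08,0,0,0,1,-0.018,-0.07,-0.15,0,0,0,1,-0.02,-0.08,-0.22,0,0,0,1,-0.06,-0.08,-0.28,0,0,0,1,-0.12,-0.08,-0.34,0,0,0,1,-0.2,-0.08,-0.4,0,0,0,1,-0.28,-0.08,-0.403,0,0,0,1,-0.36,-0.082,-0.403,0,0,0,1,-0.44,-0.082,-0.403,0,0,0,1,-0.519,-0.082,-0.403,0,0,0,1,-0.519,-0.082,-0.403,0,0,0,1,-0.519,-0.082,-0.403,0,0,0])

```text
time_s: 15.73
position: [0.3313, -0.3031, 0.3573]
tool_rot: [[0.258, 0.966, 0.001], [0.966, -0.258, 0.001], [0.001, 0.001, -1.0]]
ft_force: [-0.3, -0.1, -1.1]
grip_width: 0.0133
gripper_force: 98.0
```

```bash
python3 - <<'E'
from h import *
np.set_printoptions(precision=4,suppress=True)
t=cam("top");t=cam("top");s=cam("scene")
o=env.observe();P=o["position"];R=o["tool_rot"]; print(P)
print(rel([.4406,-.3657,.1783],toolR(-15.5,35)))
E=np.array([.5834,.1836,.156])-.1215*fr(-14.5)[1]
el=P+R@[.151,0,.0035]
for d,X,r in((t,E,10),(s,E,10),(t,el,14),(s,el,14)):
    p=proj(d,[X])[0]; x0,y0=(p-r).astype(int); I=d["image"][y0:y0+2*r,x0:x0+2*r].astype(int); m=(I.max(2)-I.min(2)<40)&(I.max(2)>90)
    print(p,x0,y0); print("\n".join("".join("#" if v else "." for v in r) for r in m))
E
```

```text
[ 0.3322 -0.3003  0.358 ]
[-0.0718  0.2421  0.36   -0.2906 -0.0024  0.0065]
[221.8875 173.0552] 211 163
...............#####
...............#####
................####
#...............####
#.............##.###
##.............###.#
##............##.#.#
######.#.....#...###
#########...#..#....
#.#############.....
...#############....
......###########...
..........######...#
...........###......
..................#.
.................#..
.................###
................####
................####
...............#####
[231.7778 168.0051] 221 158
....................
....................
....................
...####.............
.#######............
#######.............
#####....#..........
###..###.#..........
......##...#........
......##............
.......#...##.......
.......##...#.......
.......#............
.........#..#.......
..........###.......
..............##....
....................
....................
....................
....................
[319.0437 248.3545] 305 234
..........##....###.........
..........##....###.........
..........###..####.........
..........###
[... 851 characters left out ...]
....
............................
............................
............................
............................
........................#...
......................##....
....................##..##..
..................##..#####.
................##..########
...............#..###..#####
.............#.##.#.....####
.............##..##....#####
..............###..##..#####
................###..#..####
..................###..##..#
....................###..##.
......................###...
........................###.
..........................##
..........................##
...........................#
...#........................
......#.....................
#...........................
```

The ring shows at its shut position in both views, and the hook sits in the hand as before. Return the pole.

Request:
arm_command(commands=[1,-0.01,0.03,0.045,-0.04,0,0.001,1,-0.02,0.06,0.09,-0.08,0,0.002,1,-0.03,0.09,0.135,-0.12,-0.001,0.003,1,-0.04,0.12,0.18,-0.16,-0.001,0.004,1,-0.05,0.15,0.225,-0.2,-0.001,0.004,1,-0.058,0.18,0.27,-0.24,-0.002,0.005,1,-0.065,0.21,0.315,-0.27,-0.002,0.006,1,-0.072,0.242,0.36,-0.291,-0.002,0.006,1,-0.072,0.242,0.36,-0.291,-0.002,0.006,1,-0.072,0.242,0.36,-0.291,-0.002,0.006,1,-0.072,0.242,0.36,-0.291,-0.002,0.006,1,-0.072,0.242,0.36,-0.291,-0.002,0.006])

```text
time_s: 16.88
position: [0.4405, -0.3663, 0.1801]
tool_rot: [[0.266, 0.789, 0.554], [0.964, -0.216, -0.154], [-0.002, 0.575, -0.818]]
ft_force: [-0.8, 0.1, -0.2]
grip_width: 0.0132
gripper_force: 98.0
```

```bash
python3 - <<'E'
from h import *
np.set_printoptions(precision=4,suppress=True)
t=cam("top");o=env.observe();P=o["position"];R=o["tool_rot"]; print(P,R,o["ft_force"])
R2=np.array([[.268,.79,.552],[.963,-.22,-.154],[0,.573,-.82]])
u,_,v=np.linalg.svd(R2); R2=u@v
g=np.array([.5077,-.384,.0773])
for s in(.06,.03,0): print(rel(g-s*R2[:,2],R2))
E
```

```text
[ 0.4404 -0.3664  0.18  ] [[ 0.2662  0.7886  0.5544]
 [ 0.9639 -0.2166 -0.1546]
 [-0.0018  0.5755 -0.8178]] [ 0.1333 -0.4299 -1.081 ]
[ 0.0023 -0.0041  0.1281  0.0016  0.0001  0.0013]
[ 0.0023 -0.0043  0.1881  0.0016  0.0001  0.0013]
[ 0.0023 -0.0045  0.2481  0.0016  0.0001  0.0013]
```

Request:
arm_command(commands=[1,0.002,-0.004,0.04,0.002,0,0.001,1,0.002,-0.004,0.08,0.002,0,0.001,1,0.002,-0.004,0.11,0.002,0,0.001,1,0.002,-0.004,0.135,0.002,0,0.001,1,0.002,-0.004,0.155,0.002,0,0.001,1,0.002,-0.004,0.17,0.002,0,0.001,1,0.002,-0.004,0.17,0.002,0,0.001])

```text
time_s: 17.52
position: [0.4862, -0.378, 0.1067]
tool_rot: [[0.268, 0.791, 0.55], [0.963, -0.222, -0.151], [0.002, 0.57, -0.821]]
ft_force: [-1.1, 0.4, -1.2]
grip_width: 0.0131
gripper_force: 98.1
```

Request:
arm_command(commands=[1,0,0,0.015,0,0,0,1,0,0,0.03,0,0,0,1,0,0,0.045,0,0,0,1,0,0,0.045,0,0,0])

```text
time_s: 17.85
position: [0.4985, -0.3815, 0.0878]
tool_rot: [[0.268, 0.791, 0.55], [0.963, -0.222, -0.151], [0.002, 0.57, -0.822]]
ft_force: [-0.5, 0.4, -1.3]
grip_width: 0.013
gripper_force: 98.1
```

Request:
arm_command(commands=[1,0,0,0.008,0,0,0,1,0,0,0.016,0,0,0,1,0,0,0.022,0,0,0,1,0,0,0.025,0,0,0,1,0,0,0.025,0,0,0])

```text
time_s: 18.27
position: [0.5058, -0.3841, 0.0796]
tool_rot: [[0.27, 0.789, 0.552], [0.963, -0.222, -0.154], [0.001, 0.573, -0.82]]
ft_force: [3.2, 1.5, 4.4]
grip_width: 0.0131
gripper_force: 100.0
```

```bash
python3 - <<'E'
from h import *
np.set_printoptions(precision=4,suppress=True)
o=env.observe();P=o["position"];R=o["tool_rot"]; print(P,o["ft_force"],R.T@o["ft_force"],R.T@(np.array([.5077,-.384,.0773])-P))
E
```

```text
[ 0.5058 -0.3841  0.0796] [3.2068 1.4961 4.3828] [ 2.3108  4.709  -2.0534] [0.0006 0.0002 0.003 ]
```

Request:
arm_command(commands=[1,0,0,0.003,0,0,0,1,0,0,0.006,0,0,0,1,0,0,0.006,0,0,0])

```text
time_s: 18.52
position: [0.5073, -0.3842, 0.0776]
tool_rot: [[0.269, 0.789, 0.552], [0.963, -0.221, -0.154], [0.001, 0.573, -0.82]]
ft_force: [-0.6, 3.1, 9.9]
grip_width: 0.0132
gripper_force: 101.5
```

Request:
arm_command(commands=[0.8,0,0,-0.002,0,0,0,0.6,0,0,-0.002,0,0,0,0.4,0,0,-0.002,0,0,0,0.2,0,0,-0.002,0,0,0,0,0,0,-0.002,0,0,0,0,0,0,-0.002,0,0,0,0,0,0,-0.002,0,0,0], newtons=20)

```text
time_s: 19.1
position: [0.5061, -0.3837, 0.0768]
tool_rot: [[0.269, 0.791, 0.55], [0.963, -0.222, -0.152], [0.002, 0.57, -0.821]]
ft_force: [-0.2, 0.0, -0.0]
grip_width: 0.0425
gripper_force: 0.0
```

Request:
arm_command(commands=[0,0,0,-0.03,0,0,0,0,0,0,-0.06,0,0,0,0,0,0,-0.12,0,0,0,0,0,0,-0.18,0,0,0,0,0,0,-0.25,0,0,0,0,0,0,-0.32,0,0,0,0,0,0,-0.4,0,0,0,0,0,0,-0.46,0,0,0,0,0,0,-0.52,0,0,0,0,0,0,-0.52,0,0,0])

```text
time_s: 19.93
position: [0.3619, -0.3446, 0.2953]
tool_rot: [[0.27, 0.789, 0.552], [0.963, -0.218, -0.159], [-0.005, 0.574, -0.819]]
ft_force: [0.2, -0.5, 0.1]
grip_width: 0.0425
gripper_force: 0.0
```

```bash
python3 - <<'E'
from h import *
np.set_printoptions(precision=4,suppress=True)
t=cam("top");s=cam("scene");o=env.observe();print(o["position"],o["ft_force"])
s0=cv2.imread("raw_scene0.png")[:,:,::-1];t0=cv2.imread("raw_top0.png")[:,:,::-1]
for d,r0,(x0,x1,y0,y1) in((s,s0,(310,345,202,240)),(t,t0,(325,365,160,195)),(s,s0,(345,410,230,275))):
    a=np.float32(cv2.cvtColor(r0[y0:y1,x0:x1],6));b=np.float32(cv2.cvtColor(d["image"][y0:y1,x0:x1],6))
    print(cv2.phaseCorrelate(a,b), abs(a-b).mean(), (abs(a-b)>40).mean())
E
```

```text
[ 0.3628 -0.3443  0.2912] [ 0.1349 -0.3427 -0.1505]
((0.4838464340680133, 0.18424216903069635), 0.5436449304223061) 35.906013 0.3300751879699248
((-0.0601490313933013, 0.07307587894882417), 0.9907700303528044) 1.3678571 0.0
((0.015925509705269292, 0.5099382353404494), 1.0081439716580474) 1.4129914 0.0
```

The pole's image matches the starting picture (no shift), the ring is at its shut place, and the hand is clear. Hand in.

```bash
python3 -c "
from rig import env
print(env.close_job())"
```

```text
the job is handed in; nothing more can be done
None
```

The flap was swung shut with the hook in the eye, the pole is back in both rack notches, and the hand is clear. The job was handed in at about 20 s, and the hand-in returned no verdict.

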